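# Take a glaze colour reading on the celadon test tile

### The arm

A 6-joint arm with a two-finger parallel gripper is mounted at the origin on the work surface. World frame = base frame: x ahead of the robot, y to its left, z up, the work surface at z = 0. Lengths are in m, angles in rad, forces in N, time in s.
With the tool pointing down it reaches from about 0.35 to 0.95 m from the base axis. Payload 17.4 kg.
Tool frame: the origin (TCP) lies at the very end of the fingers, on their centre line; the grasp point (between the pads) lies 19 mm behind it; z points along the fingers, y is the direction in which the jaws open and shut (so a half turn about z gives the same grasp; the last joint's range is limited). The gripper opens to 93 mm and grips with 3 to 60 N. Pads are 15 mm wide; open, the fingers measure 128 mm over their backs; the gripper's body (75 mm by 188 mm) begins 65 mm behind the grasp point.
Start: joints at [-1.195, 0.116, 1.442, -0, 1.584, -0.038], TCP at [0.271, -0.618, 0.219] pointing down, gripper open.
Joint ranges: [-2.83, 2.83], [-0.83, 2.19], [0.07, 2.5], [-1.14, 4.28], [0.01, 3], [-2.97, 2.97]. Speed limits (rad/s): [1.89, 1.89, 2.22, 3.14, 3.14, 3.14].

### API

Orientations are given as a unit quaternion [w, x, y, z].
In Python, from bench import sensors, imaging, close_job gives the robot as it stands.
- The arm moves only by the shell command python3 -m crank 'ROWS' [OPENING] [FORCE]. ROWS is JSON, a list of rows, each an object of numbers: "tx", "ty", "tz": the shift along the tool's x, y, z in m; "roll": the turn about the tool's z in rad. In form: [{"tx": .., "ty": .., "tz": .., "roll": ..}, ...]. A call has 1 to 12 rows; each row shifts and turns the pose as measured when the row begins, along the tool's axes as they then stand; what a row does not reach is not made up. A row lasts 1/12 s, in which the tool goes at most 41.7 mm and 7.16 degrees, less where a joint would pass 70% of its speed; a pose out of reach is approached as far as the arm can. A call with a gripper value outside its range is refused whole. OPENING is the gripper's target within -1 to 1 (shut at 1, half-way at 0, fully open at -1), set as the call begins (- or left out, the last holds). The fingers move at their own pace and stop on an object; FORCE is the grip in N (left out, the last holds). Time passes only in rows, so rows that do not move let the fingers close. It gives the time, the measured TCP pose, the force and the opening at its end, in the units of the state.
- sensors.get_state(): the state, without advancing time (a new reading comes with each control period).
- imaging.capture(name): name is "side" or "top" or "wrist"; returns a dict with "image" (400x640x3 uint8, red, green, blue), "range_z" (400x640 float32, m along the optical axis (not along the pixel's ray), 0 where there is no reading), "fov_y" (degrees; the focal length in pixels is half the picture's height over the tangent of half this angle, whatever the lens; pixels are square), "cx", "cy" (the principal point, pixels), "camera_from_world" (4x4, takes a point from world to camera coordinates); the wrist camera has in their place "tool_from_camera" (4x4, takes a point from camera to tool coordinates, whose origin is the TCP and whose axes are the flange's). Camera axes: x right, y up, looking along -z (the intrinsics and any distortion apply to the point x, -y, -z); pixel columns grow to the right and rows downward; lengths in m; the calibration is good to about 2 mm. A picture is of the moment at which its call begins: read the wrist's pose just before it.
- close_job(): hands the job in, once; it reports no verdict.
The state is a dict: "time": time; "qpos": joint angles; "qvel": joint speeds; "joint_torque": joint torques, N m; "tcp_pos": TCP position; "orientation": TCP orientation; "ft_force": force on the tool from outside, world axes, zero at the start; "wrist_torque": the same for the moment, N m; "width": opening from 0.0 (shut) to 1.0 (fully open).
Only numpy, scipy, OpenCV 4.12 (cv2) and the standard library are available. Lean on these libraries where they do the work, as an engineer would, in place of code of your own. Each camera call takes 0.05 s, during which the arm holds its last target. There are 200 camera calls.

### The job

Lift the colour reader out of its charging dock with a light grip (under 50 N, its shell is thin) and set its sprung foot on the pencilled ring of the pale celadon test tile, centred on the dot, the reader square to the sloping glaze and pressed lightly so that the foot is about half way in and never down to its stop. Finish holding it there, still and pressed, while it takes the reading: do not let go or put it down, and leave the test tiles and everything else on the bench where they are.

Things in the scene. Friction and masses are not known exactly. Their poses are not given: they have to be found in the camera images.
- reader: Handheld colour reader: pale grey body 34 (x) x 44 (y) x 112 mm (z), orange label on top, dark grip strips on its +-y sides, screen on its -x side; about 160 g. Below it a black round nose, 24 mm diameter, 30 mm long, with the sprung foot in it. Origin: on the long axis at the underside of the body, where the nose begins; z runs along the axis to the labelled top. Stands upright in the dock.
- reader_grip (a point): Good grip point on the reader's axis, 80 mm above its origin and 32 mm below its top; fingers on the two grip strips (44 mm apart, along the reader's y). The shell is thin: 20 to 30 N of grip is plenty, more than 50 N on each finger (100 N for the two together) counts as crushing it
- foot (a joint): How far the sprung foot is pushed into the nose, in m: 0 = right out (as it hangs in the dock), 0.012 = hard against its stop. The spring pushes back with 1.0 N at 0 plus 0.5 N per mm: 4 N at half way (0.006), 7 N just at the stop.
- foot_face (a point): Centre of the flat measuring face of the foot, a bright aluminium disc of 18 mm diameter with a dark window. It lies on the reader's axis, 42 mm below the reader's origin when the foot is right out, and moves up the axis as the foot is pushed in.
- dock: Charging dock, fixed: dark block 80 x 96 mm, 55 mm high, with an upright 27 mm hole through it. The reader's body rests on its top, nose and foot hanging free in the hole (foot 13 mm above the bench): draw it straight up 45 mm or more before moving sideways. Origin: centre of its underside; x, y along its sides, z up; the reader stands at the same yaw.
- rack: Sloping oak tile rack, fixed, 350 mm wide (y), 118 mm deep along the slope. Three tiles lie side by side on its board, 108 mm apart centre to centre, against a low lip. The board slopes 0.35 rad (20 deg): low edge 25 mm high on its -x side (towards the robot), high edge 65 mm. Origin: on the bench under the middle of the board; x up the slope, y along the rack, z up.
- tile_celadon: The pale grey-green (celadon) glazed test tile, loose on the rack, 90 x 90 x 8 mm, 150 g; any of the three places. Origin: centre of its underside; z is the normal of its glazed face (so it leans 0.35 rad from upright, towards the rack's -x), x points up the slope, y along the rack. It is rigid.
- spot (a point): Centre of the marked spot: a dark dot in a pencilled ring of 33 mm outer diameter on the celadon glaze, 12 mm up the slope (+x) and 10 mm to -y of the tile's middle, on the glazed surface.
- tile_white: Bystander: white glazed test tile, 90 x 90 x 8 mm, loose on the rack, no mark. Origin and axes as for the celadon tile.
- tile_brown: Bystander: dark brown glazed test tile, 90 x 90 x 8 mm, loose on the rack, no mark. Origin and axes as for the celadon tile.
- mug: Bystander: glazed blue mug, 82 mm diameter, 92 mm high, handle to its +y; origin: centre of its underside.
- turning_tool: Bystander: aluminium turning tool with a steel loop at each end, 180 mm long (x), 11 mm thick, lying on the bench; origin under its middle.
- rib: Bystander: reddish wooden kidney rib, about 68 (x) x 110 (y) x 6 mm, with a round hole mark, lying flat on the bench; origin on its underside near the middle.
- glaze_jar: Bystander: small lidded jar of celadon glaze, 72 mm diameter, 85 mm high; origin: centre of its underside.
Things that resemble listed ones, but are neither listed nor needed, are in the scene too. Of the things that look like the reader, the largest one is meant.

How it is judged:
By the outcome, as a careful person would: the job done as asked, in the order asked, and still so for the second after the job is handed in, while the arm keeps its last pose, push and grip.
It also fails if it takes over 35 s, if anything falls off the work surface, if the arm or the gripper's body presses on something with over 40 N, if the wrist force passes 120 N, or if a joint passes its speed limit or range.

## Working session

There is one attempt and no reset: what is moved stays moved. The work goes in short steps, Python scripts to look and compute and a shell command to move; the robot and the scene stay as the last step left them, time stands still between calls to the robot, and variables do not carry over. Pictures are saved under pics/ and viewed, about 8 in all and at most 12, crops included, and the job is handed in when it is done.

```bash
ls; mkdir -p pics; python3 - <<'E'
from bench import sensors, imaging
import cv2,numpy as np
s=sensors.get_state(); print(s)
for n in ("top","side"):
    c=imaging.capture(n); cv2.imwrite(f"pics/{n}0.png",c["image"][:,:,::-1]); np.savez(f"pics/{n}0.npz",**c)
    print(n,{k:v for k,v in c.items() if k not in("image","range_z")})
E
```

```text
pics
{'time': 0.0, 'qpos': array([-1.19479447e+00,  1.16474013e-01,  1.44226252e+00, -3.53020301e-05,
        1.58397525e+00, -3.77771741e-02]), 'qvel': array([ 0.0017889 ,  0.00161363, -0.0012759 ,  0.00065665, -0.00024914,
        0.00137265]), 'joint_torque': array([-1.91692925e-03, -7.21268749e+01, -6.22621679e+01,  7.80174416e-02,
        2.36501807e-02, -3.14719284e-05]), 'tcp_pos': array([ 0.27132214, -0.61785261,  0.21791495]), 'orientation': array([-5.48607702e-04,  9.78674486e-01,  2.05416494e-01, -1.11576037e-04]), 'ft_force': array([ 0.89050731, -0.4472332 ,  0.49042125]), 'wrist_torque': array([-0.02891685, -0.0298034 , -0.00216557]), 'width': 1.0017415005350467}
top {'fov_y': 42.83986875543553, 'cx': 321.5322785143333, 'cy': 200.1753157539671, 'camera_from_world': array([[-0.00739288, -0.99997088,  0.00189437,  0.11833818],
       [ 0.99479947, -0.00716217,  0.1016008 , -0.58627625],
       [-0.10158427,  0.00263564,  0.99482345, -1.19485269],
       [ 0.        ,  0.        ,  0.        ,  1.        ]])}
side {'fov_y': 49.72945892311048, 'cx': 326.4328168034129, 'cy': 196.43245537018925, 'camera_from_world': array([[-0.94425973, -0.32919602, -0.00188404,  0.56186287],
       [ 0.24351397, -0.70231924,  0.66891601, -0.09179271],
       [-0.22152769,  0.63117166,  0.74333561, -1.28416816],
       [ 0.        ,  0.        ,  0.        ,  1.        ]])}
```

View pics/top0.png

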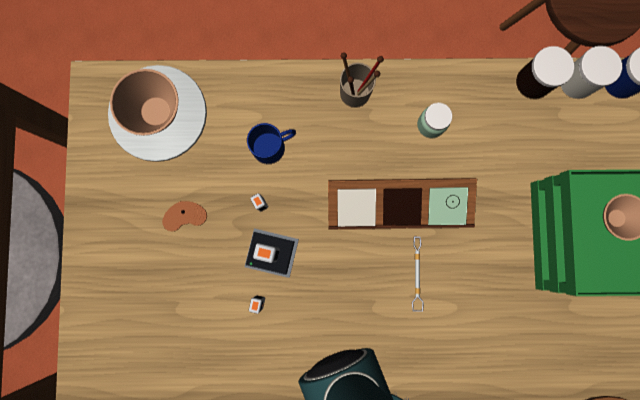

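View pics/side0.png

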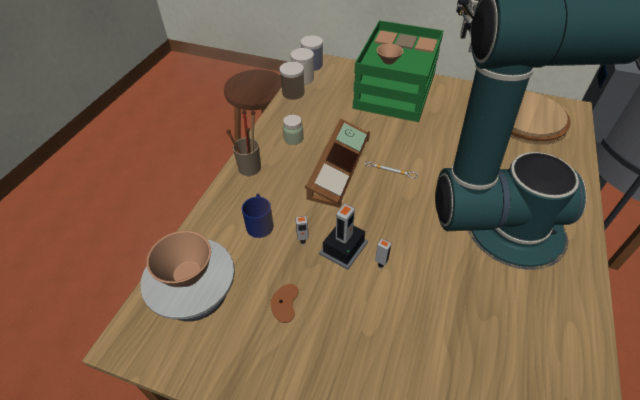

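Top view: the docked reader, with its orange label, is at (265,253). Two smaller look-alikes stand loose at (258,202) and (256,305). The dock one is largest and is the only one in a dock. The rack has white, brown and celadon tiles, with the celadon at (449,205) and its ring at (453,201). Next I'll localise these by mask and ray, and take an enlarged crop.

```bash
cat > h.py <<'E'
import numpy as np,cv2
def load(n): return dict(np.load(f"pics/{n}.npz"))
def f(c): return 200/np.tan(np.radians(float(c["fov_y"]))/2)
def ray(c,u,v):   # world origin + dir with unit depth
    T=c["camera_from_world"]; R=T[:3,:3]; o=-R.T@T[:3,3]
    return o, R.T@np.array([(u-c["cx"])/f(c),-(v-c["cy"])/f(c),-1])
def onz(c,u,v,z): o,d=ray(c,u,v); return o+d*(z-o[2])/d[2]
def depth(c,u,v):
    o,d=ray(c,u,v); r=c["range_z"][int(round(v)),int(round(u))]; return o+d*r
def proj(c,p):
    q=c["camera_from_world"]@np.append(p,1); return c["cx"]+f(c)*q[0]/-q[2], c["cy"]+f(c)*q[1]/q[2]
def mask(im,lo,hi): return cv2.inRange(cv2.cvtColor(im,cv2.COLOR_RGB2HSV),lo,hi)
E
python3 - <<'E'
from h import *
t,s=load("top0"),load("side0")
np.set_printoptions(precision=4,suppress=True)
for n,c in(("top",t),("side",s)):
    im=c["image"]
    m=mask(im,(5,150,200),(20,255,255))
    k,_,st,ce=cv2.connectedComponentsWithStats(m)
    for i in range(1,k):
        if st[i,4]>8: print(n,"orange",st[i],ce[i],"depth pt",depth(c,*ce[i]),"z.167:",onz(c,*ce[i],.167))
    for px in ([(449,205),(402,207),(357,208),(350,330),(120,300),(600,330),(265,240),(252,265)] if n=="top" else [(350,137),(332,180),(345,155),(200,350),(345,258)]): print(n,px,im[px[1],px[0]],depth(c,*px))
im=t["image"]; 
a=cv2.resize(im[180:320,225:325],None,fx=4,fy=4,interpolation=2); b=cv2.resize(im[170:240,320:490],None,fx=4,fy=4,interpolation=2)
a=cv2.copyMakeBorder(a,0,0,0,0,0); W=np.zeros((560,800,3),np.uint8); W[:,:400]=a; W[:280,400:]=cv2.resize(b,(400,165))[0:165].repeat(1,0) if 0 else 0
W[:165,400:]=cv2.resize(b,(400,165)); 
sc=cv2.resize(s["image"][190:280,280:400],(400,300)); W[200:500,400:]=sc
cv2.imwrite("pics/crop1.png",W[:,:,::-1])
# tile mask
m=mask(im,(60,30,120),(90,120,255)); m[:, :420]=0; m[:,480:]=0; m[:180]=0;m[235:]=0
cs,_=cv2.findContours(m,0,2); c=max(cs,key=cv2.contourArea); r=cv2.minAreaRect(c); print("celadon",r)
# dark dot
g=cv2.cvtColor(im,cv2.COLOR_RGB2GRAY)[190:215,440:467]; print(g)
E
```

```text
top orange [254 197   7   8  34] [257.1176 200.6765] depth pt [0.5789 0.2589 0.1089] z.167: [0.573  0.2517 0.167 ]
top orange [258 248  13  10  92] [263.7935 252.5109] depth pt [0.463  0.2371 0.1661] z.167: [0.463 0.237 0.167]
top orange [416 254   2   5   9] [416.4444 256.2222] depth pt [ 0.4515 -0.1131  0.0156] z.167: [ 0.4529 -0.0848  0.167 ]
top orange [252 302   6   8  39] [254.6667 305.3333] depth pt [0.3473 0.2634 0.1057] z.167: [0.3535 0.2556 0.167 ]
top (449, 205) [158 186 157] [ 0.5712 -0.1861  0.0526]
top (402, 207) [36 15 11] [ 0.5674 -0.0754  0.0515]
top (357, 208) [212 205 191] [0.5657 0.0307 0.052 ]
top (350, 330) [181 147 100] [0.2772 0.0482 0.0034]
top (120, 300) [163 132  89] [0.352  0.6005 0.0029]
top (600, 330) [176 144  96] [ 0.2718 -0.5531 -0.0016]
top (265, 240) [31 32 36] [0.4627 0.1173 1.248 ]
top (252, 265) [25 26 31] [0.4344 0.2766 0.0552]
side (350, 137) [130 153 130] [ 0.5693 -0.1716  0.0541]
side (332, 180) [180 174 161] [0.5622 0.0411 0.0522]
side (345, 155) [39 22 12] [ 0.5588 -0.0821  0.0516]
side (200, 350) [149 122  86] [ 0.6952  0.6356 -0.0003]
sid
[... 2217 characters left out ...]
 173 171 172 177 192]
 [172 175 172 172 172 171 172 173 176 176 174 171 174 173 173 173 174 174
  171 171 173 172 170 173 173 176 189]
 [172 173 172 173 171 172 173 170 174 174 174 174 174 173 173 172 172 172
  171 172 171 171 173 171 172 175 195]
 [173 173 172 173 172 174 171 173 172 172 174 170 173 171 172 171 171 173
  171 171 172 173 172 170 171 177 207]
 [173 172 174 173 172 173 172 173 171 173 172 172 173 172 171 173 171 174
  172 170 173 171 173 172 171 175 190]
 [173 172 172 173 172 173 172 171 174 173 172 172 172 172 171 171 172 172
  173 173 172 172 172 172 172 174 154]
 [172 174 172 171 171 172 172 173 172 173 172 171 172 172 171 172 172 171
  172 170 170 171 171 173 174 174 145]]
```

View pics/crop1.png

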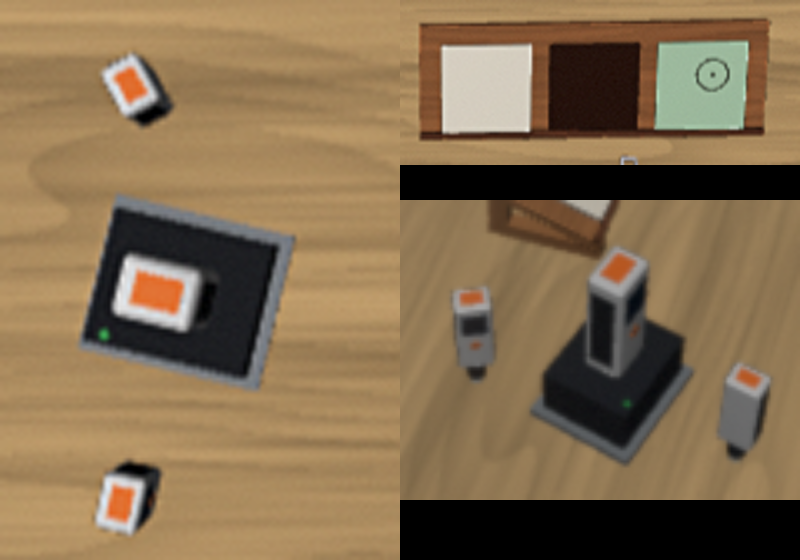

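The crop confirms the docked reader is the large one, with its screen facing the robot and the dark strip on its ±y side. The other two are small and loose. The celadon ring centre is at (452.4,201.2) px. The moves have no tilt, so I plan to pivot the reader 0.35 rad in the pads against the fixed dock's outer edge. First I'll measure yaws, slope and spot.

```bash
cat >> h.py <<'E'
from scipy.spatial.transform import Rotation as Ro
def RT(s): w,x,y,z=s["orientation"]; return Ro.from_quat([x,y,z,w]).as_matrix()
def delta(s,p): return RT(s).T@(np.array(p)-s["tcp_pos"])
def yaw(s): X=RT(s)[:,0]; return np.arctan2(X[1],X[0])
def cloud(c,m):
    v,u=np.nonzero(m&(c["range_z"]>0)) if m.dtype==bool else np.nonzero((m>0)&(c["range_z"]>0))
    T=c["camera_from_world"];R=T[:3,:3]; r=c["range_z"][v,u]
    q=np.c_[(u-c["cx"])/f(c)*r,-(v-c["cy"])/f(c)*r,-r]; return (q-T[:3,3])@R
def plane(P):
    for _ in range(3):
        o=P.mean(0); n=np.linalg.svd(P-o,full_matrices=False)[2][2]; n*=np.sign(n[2]); d=(P-o)@n; P=P[abs(d)<2.5*d.std()+1e-6]
    return o,n,d.std()
def onplane(c,u,v,o,n): a,d=ray(c,u,v); return a+d*((o-a)@n)/(d@n)
E
python3 - <<'E'
from h import *
np.set_printoptions(precision=4,suppress=True)
t,s=load("top0"),load("side0")
for nm,c,bx in(("top",t,(425,180,472,230)),("side",s,(330,118,372,155))):
    im=c["image"]; m=mask(im,(45,15,90),(95,120,255)); z=np.zeros_like(m); z[bx[1]:bx[3],bx[0]:bx[2]]=m[bx[1]:bx[3],bx[0]:bx[2]]
    cs,_=cv2.findContours(z,0,2); k=max(cs,key=cv2.contourArea); F=cv2.drawContours(np.zeros_like(z),[k],-1,255,-1)
    E=cv2.erode(F,np.ones((3,3)))
    o,n,sd=plane(cloud(c,E)); print(nm,"plane",o,n,sd,"tilt",np.arccos(n[2]),"dir",np.arctan2(n[1],n[0]))
    ni=np.array([-np.sin(.35),0,np.cos(.35)])
    P=np.array([onplane(c,*q[0],o,n) for q in k]); r=cv2.minAreaRect((P[:,:2]/[np.cos(.35),1]).astype(np.float32)); print(r, "centre x",r[0][0]*np.cos(.35))
    # ring/dot: dark pixels inside
    g=cv2.cvtColor(im,cv2.COLOR_RGB2GRAY); D=(E>0)&(g<np.median(g[E>0])*.85); v,u=np.nonzero(D); e=cv2.fitEllipse(np.c_[u,v].astype(np.float32)); print("ring",e, onplane(c,*e[0],o,n))
# rack: wood strip edge via three tile depth, dock contour, label
im=t["image"]; g=cv2.cvtColor(im,cv2.COLOR_RGB2GRAY)
for nm,m,h in(("label",mask(im,(5,150,200),(20,255,255)),.167),("dock",(mask(im,(95,20,0),(130,255,160))),.0)):
    z=np.zeros_like(m); z[225:285,235:305]=m[225:285,235:305]; cs,_=cv2.findContours(cv2.morphologyEx(z,3,np.ones((3,3))),0,2); k=max(cs,key=cv2.contourArea)
    P=np.array([onz(t,*q[0],h)[:2] for q in k],np.float32); print(nm,cv2.minAreaRect(P))
m=mask(s["image"],(3,140,120),(20,255,255)); k,_,st,ce=cv2.connectedComponentsWithStats(m[195:225,325:365]); 
for i in range(1,k): print("side label",st[i],ce[i]+[325,195],onz(s,*(ce[i]+[325,195]),.167))
E
```

```text
top plane [ 0.569  -0.1829  0.0513] [-0.3476  0.0002  0.9376] 0.002097986218551179 tilt 0.3550432232216516 dir 3.141049902976429
((0.6052929162979126, -0.18289664387702942), (0.08962295949459076, 0.08780050277709961), 89.58170318603516) centre x 0.5685956488500716
ring ((452.3804626464844, 201.19076538085938), (12.824277877807617, 13.843841552734375), 52.7668342590332) [ 0.5799 -0.1936  0.0553]
side plane [ 0.5664 -0.1778  0.051 ] [-0.3464 -0.0133  0.938 ] 0.001872133297716532 tilt 0.3539738628021403 dir -3.10313260484272
((0.6026321649551392, -0.17874561250209808), (0.08783359080553055, 0.09161688387393951), 0.6669749021530151) centre x 0.5660962116429982
ring ((349.2816162109375, 132.5925750732422), (6.371437072753906, 9.302876472473145), 119.13411712646484) [ 0.5782 -0.1921  0.0551]
label ((0.4629250466823578, 0.2368757426738739), (0.024618959054350853, 0.01577778533101082), 76.02798461914062)
dock ((0.4629247784614563, 0.23715819418430328), (0.10793665796518326, 0.0921248346567154), 75.92086791992188)
side label [0 0 1 1 1] [325. 195.] [0.527  0.2057 0.167 ]
side label [10  1  4  5 11] [336.2727 197.7273] [0.4957 0.2051 0.167 ]
side label [6 3 1 1 1] [331. 198.] [0.5085 0.2106 0.167 ]
side label [16 11  9  9 46] [345.0652 210.0217] [0.4609 0.238  0.167 ]
```

```bash
python3 -m crank '[{"tz":-0.02,"roll":0.11},{"tz":-0.02,"roll":0.11},{"tz":-0.02,"roll":0.11},{"tz":-0.02,"roll":0.11},{"roll":0.11},{"roll":0.11}]' -1 25
python3 - <<'E'
from h import *; from bench import sensors; s=sensors.get_state(); print(s["time"],s["tcp_pos"],yaw(s),delta(s,[.462,.2375,.22]),s["qpos"])
E
```

```text
0.1 [ 0.27135419 -0.61787965  0.21799349] 0.413824033533726 [ 0.51851314 -0.70651726 -0.0012983 ] [-1.19477964e+00  1.16442094e-01  1.44217069e+00 -2.62722322e-06
  1.58395767e+00 -3.78073991e-02]invalid input
```

```bash
python3 -m crank '[{"tx":0,"ty":0,"tz":-0.02,"roll":0.11},{"tx":0,"ty":0,"tz":-0.02,"roll":0.11},{"tx":0,"ty":0,"tz":-0.02,"roll":0.11},{"tx":0,"ty":0,"tz":-0.02,"roll":0.11},{"tx":0,"ty":0,"tz":0,"roll":0.11},{"tx":0,"ty":0,"tz":0,"roll":0.11}]' -1 25
python3 - <<'E'
from h import *; from bench import sensors; s=sensors.get_state(); print(s["time"],s["tcp_pos"],yaw(s),delta(s,[.462,.2375,.22]),s["qpos"])
E
```

```text
time: 0.6
tcp_pos: [0.271, -0.617, 0.2976]
orientation: [-0.003, 0.991, -0.135, -0.002]
ft_force: [-0.1, -0.3, -1.3]
width: 1.0
0.6 [ 0.27101515 -0.61703239  0.2976272 ] -0.2707687582377518 [-0.04416939 -0.87397636  0.0833138 ] [-1.19478630e+00  1.09472708e-01  1.32216809e+00 -1.79312153e-06
  1.71780326e+00  6.46793356e-01]
```

```bash
python3 -m crank '[{"tx":-0.002,"ty":-0.04,"tz":0,"roll":0},{"tx":-0.002,"ty":-0.04,"tz":0,"roll":0},{"tx":-0.002,"ty":-0.04,"tz":0,"roll":0},{"tx":-0.002,"ty":-0.04,"tz":0,"roll":0},{"tx":-0.002,"ty":-0.04,"tz":0,"roll":0},{"tx":-0.002,"ty":-0.04,"tz":0,"roll":0},{"tx":-0.002,"ty":-0.04,"tz":0,"roll":0},{"tx":-0.002,"ty":-0.04,"tz":0,"roll":0},{"tx":-0.002,"ty":-0.04,"tz":0,"roll":0},{"tx":-0.002,"ty":-0.04,"tz":0,"roll":0},{"tx":-0.002,"ty":-0.04,"tz":0,"roll":0},{"tx":-0.002,"ty":-0.04,"tz":0,"roll":0}]'
python3 - <<'E'
from h import *; from bench import sensors; s=sensors.get_state(); print(s["time"],s["tcp_pos"],yaw(s),delta(s,[.462,.2375,.22]),s["qpos"])
E
```

```text
time: 1.6
tcp_pos: [0.3794, -0.1359, 0.2949]
orientation: [-0.007, 0.989, -0.145, -0.004]
ft_force: [1.1, -1.0, 0.2]
width: 1.0
1.6 [ 0.37943194 -0.1359495   0.29487111] -0.291269192869452 [-0.02733872 -0.38049986  0.07975055] [-0.41531443 -0.49284212  1.8457778   0.01087002  1.80089475  1.44923069]
```

```bash
python3 -m crank '[{"tx":-0.002,"ty":-0.04,"tz":0,"roll":-0.01},{"tx":-0.002,"ty":-0.04,"tz":0,"roll":-0.01},{"tx":-0.002,"ty":-0.04,"tz":0,"roll":-0.01},{"tx":-0.002,"ty":-0.04,"tz":0,"roll":-0.01},{"tx":-0.002,"ty":-0.04,"tz":0,"roll":0},{"tx":-0.002,"ty":-0.04,"tz":0,"roll":0},{"tx":-0.002,"ty":-0.04,"tz":0,"roll":0},{"tx":-0.002,"ty":-0.03,"tz":0,"roll":0},{"tx":-0.002,"ty":-0.02,"tz":0,"roll":0},{"tx":-0.002,"ty":-0.01,"tz":0,"roll":0},{"tx":0,"ty":0,"tz":0,"roll":0}]'
cat > st.py <<'E'
import sys; from h import *; from bench import sensors
s=sensors.get_state(); np.set_printoptions(precision=4,suppress=True)
print("t",s["time"],"p",s["tcp_pos"],"yaw %.4f"%yaw(s),"toolz",RT(s)[:,2],"d",delta(s,[float(a) for a in sys.argv[1:4]]),"ft",s["ft_force"],"w %.4f"%s["width"],"q6 %.2f"%s["qpos"][5])
E
python3 st.py .462 .2375 .116
```

```text
time: 2.52
tcp_pos: [0.4446, 0.2198, 0.2975]
orientation: [-0.007, 0.993, -0.121, -0.004]
ft_force: [0.1, -1.0, -0.3]
width: 0.998
t 2.5167 p [0.4446 0.2198 0.2975] yaw -0.2419 toolz [-0.007   0.0142 -0.9999] d [ 0.0145 -0.0192  0.1816] ft [ 0.0865 -1.042  -0.3334] w 0.9977 q6 2.21
```

Close. I'll centre over it, then take one wrist picture to check before descending.

```bash
python3 -m crank '[{"tx":0.007,"ty":-0.01,"tz":0.02,"roll":0},{"tx":0.007,"ty":-0.01,"tz":0.02,"roll":0},{"tx":0,"ty":0,"tz":0.01,"roll":0},{"tx":0,"ty":0,"tz":0,"roll":0}]'
python3 st.py .462 .2375 .116
python3 - <<'E'
from h import *; from bench import sensors,imaging
np.set_printoptions(precision=4,suppress=True)
s=sensors.get_state(); c=imaging.capture("wrist"); np.savez("pics/w1.npz",**c,R=RT(s),p=s["tcp_pos"]); cv2.imwrite("pics/w1.png",c["image"][:,:,::-1])
print(c["tool_from_camera"],c["cx"],c["cy"],c["fov_y"])
# as a world camera
M=np.eye(4);M[:3,:3]=RT(s);M[:3,3]=s["tcp_pos"]; c["camera_from_world"]=np.linalg.inv(M@c["tool_from_camera"])
m=mask(c["image"],(5,150,150),(20,255,255)); k,_,st,ce=cv2.connectedComponentsWithStats(m)
for i in range(1,k):
    if st[i,4]>100: print(st[i],ce[i],onz(c,*ce[i],.167),depth(c,*ce[i]))
cs,_=cv2.findContours(m,0,2); q=max(cs,key=cv2.contourArea); print(cv2.minAreaRect(np.array([onz(c,*a[0],.167)[:2] for a in q],np.float32)))
E
```

```text
time: 2.85
tcp_pos: [0.463, 0.2341, 0.2467]
orientation: [-0.006, 0.993, -0.121, -0.004]
ft_force: [0.1, -0.3, -0.4]
width: 0.999
t 2.85 p [0.463  0.2341 0.2467] yaw -0.2422 toolz [-0.0056  0.0137 -0.9999] d [-0.0007 -0.0015  0.1308] ft [ 0.0687 -0.3482 -0.42  ] w 0.9989 q6 2.22
[[-0.0005  0.9667  0.2557  0.07  ]
 [ 1.      0.0004  0.0001 -0.0004]
 [-0.      0.2557 -0.9667 -0.165 ]
 [ 0.      0.      0.      1.    ]] 315.57476248441185 197.29189688848797 60.70248841284727
[243  50  24  26 306] [254.2647  62.6471] [0.5683 0.2518 0.167 ] [0.5771 0.2605 0.1082]
[614  99  12  12 110] [619.6545 104.9545] [0.482  0.0168 0.167 ] [ 0.4496 -0.1117  0.009 ]
[  84  104   82   68 3697] [121.2789 134.6749] [0.5453 0.3574 0.167 ] [0.5541 0.4514 0.0053]
[614 170  12  10 102] [619.5784 174.6275] [0.4323 0.0176 0.167 ] [ 0.3683 -0.1093  0.0104]
[296 197  34  21 708] [312.5466 206.9251] [0.4611 0.2383 0.167 ] [0.461  0.2384 0.1666]
((0.5460854172706604, 0.358097642660141), (0.0392930805683136, 0.06442722678184509), 12.677436828613281)
```

View pics/w1.png

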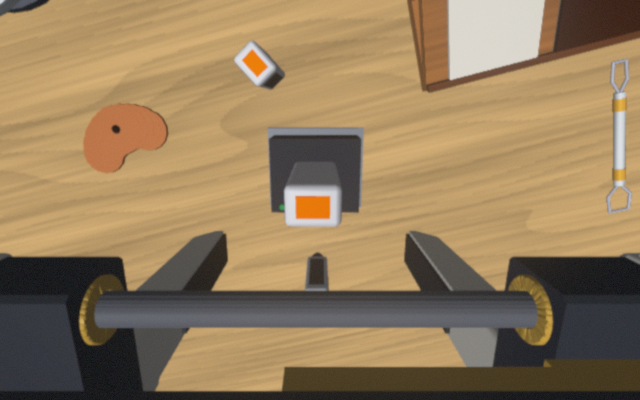

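The wrist view shows the reader's label at (312,207), square in the picture between the open fingers (yaw matches) at (0.461,0.238). I'll descend and close lightly.

```bash
python3 -m crank '[{"tx":-0.001,"ty":-0.002,"tz":0.03,"roll":0},{"tx":0,"ty":0,"tz":0.03,"roll":0},{"tx":0,"ty":0,"tz":0.03,"roll":0},{"tx":0,"ty":0,"tz":0.02,"roll":0},{"tx":0,"ty":0,"tz":0.015,"roll":0},{"tx":0,"ty":0,"tz":0.006,"roll":0},{"tx":0,"ty":0,"tz":0,"roll":0}]'
python3 st.py .4615 .238 .116
```

```text
time: 3.48
tcp_pos: [0.4638, 0.2327, 0.122]
orientation: [-0.009, 0.992, -0.124, 0.002]
ft_force: [-0.4, -0.1, 0.4]
width: 1.005
t 3.4833 p [0.4638 0.2327 0.122 ] yaw -0.2484 toolz [ 0.0062  0.0179 -0.9998] d [-0.0035 -0.0045  0.0061] ft [-0.3755 -0.0661  0.4196] w 1.0048 q6 2.22
```

```bash
python3 -m crank '[{"tx":-0.0035,"ty":-0.0045,"tz":0.006,"roll":0},{"tx":0,"ty":0,"tz":0,"roll":0}]'
python3 st.py .4615 .238 .116
python3 -m crank '[{"tx":0,"ty":0,"tz":0,"roll":0},{"tx":0,"ty":0,"tz":0,"roll":0},{"tx":0,"ty":0,"tz":0,"roll":0},{"tx":0,"ty":0,"tz":0,"roll":0},{"tx":0,"ty":0,"tz":0,"roll":0},{"tx":0,"ty":0,"tz":0,"roll":0},{"tx":0,"ty":0,"tz":0,"roll":0},{"tx":0,"ty":0,"tz":0,"roll":0}]' 1 20
python3 st.py .4615 .238 .116
```

```text
time: 3.65
tcp_pos: [0.4621, 0.2378, 0.1183]
orientation: [-0.01, 0.992, -0.125, 0.003]
ft_force: [-0.7, 0.4, -0.5]
width: 1.001
t 3.65 p [0.4621 0.2378 0.1183] yaw -0.2499 toolz [ 0.0087  0.0189 -0.9998] d [-0.0007  0.      0.0023] ft [-0.7384  0.4382 -0.5174] w 1.0005 q6 2.24
time: 4.32
tcp_pos: [0.4635, 0.2386, 0.1227]
orientation: [-0.011, 0.992, -0.124, 0.005]
ft_force: [0.6, -2.9, 18.4]
width: 0.48
t 4.3167 p [0.4635 0.2386 0.1227] yaw -0.2492 toolz [ 0.0137  0.0209 -0.9997] d [-0.0018  0.0012  0.0067] ft [ 0.6474 -2.8916 18.3959] w 0.4799 q6 2.24
```

```bash
python3 -m crank '[{"tx":0.0001,"ty":-0.0003,"tz":-0.01,"roll":0},{"tx":0.0001,"ty":-0.0003,"tz":-0.01,"roll":0}]'
python3 st.py .4625 .2386 .18
```

```text
time: 4.48
tcp_pos: [0.4627, 0.2382, 0.1418]
orientation: [-0.01, 0.992, -0.124, 0.004]
ft_force: [0.1, 0.2, -1.2]
width: 0.48
t 4.4833 p [0.4627 0.2382 0.1418] yaw -0.2492 toolz [ 0.0104  0.0192 -0.9998] d [-0.     -0.0011 -0.0382] ft [ 0.1387  0.2281 -1.153 ] w 0.4802 q6 2.24
```

```bash
python3 -m crank '[{"tx":0.0001,"ty":-0.0005,"tz":-0.013,"roll":0},{"tx":0.0001,"ty":-0.0005,"tz":-0.013,"roll":0},{"tx":0,"ty":-0.0003,"tz":-0.013,"roll":0},{"tx":0,"ty":-0.0002,"tz":-0.015,"roll":0},{"tx":0,"ty":0,"tz":0,"roll":0}]'
python3 st.py .53 .225 .17
python3 - <<'E'
from h import *; from bench import imaging
for n in("side","top"):
    c=imaging.capture(n); np.savez(f"pics/{n}1.npz",**c); im=c["image"]
    cv2.imwrite(f"pics/{n}1.png",cv2.resize(im[100:300,250:450] if n=="side" else im[180:300,200:340],None,fx=3,fy=3,interpolation=2)[:,:,::-1])
E
```

```text
time: 4.9
tcp_pos: [0.4633, 0.2391, 0.2057]
orientation: [-0.011, 0.992, -0.124, 0.006]
ft_force: [0.1, 0.1, -1.4]
width: 0.472
t 4.9 p [0.4633 0.2391 0.2057] yaw -0.2492 toolz [ 0.0143  0.0213 -0.9997] d [ 0.0678 -0.002   0.0363] ft [ 0.1088  0.0546 -1.3619] w 0.4722 q6 2.24
```

View pics/side1.png

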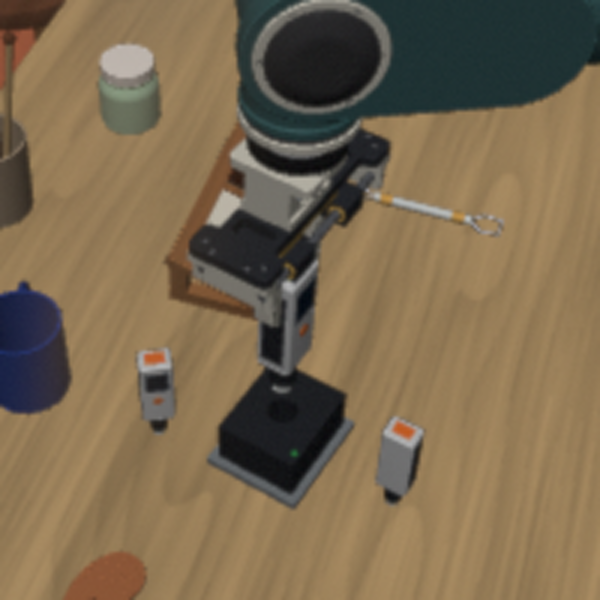

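The side crop shows the reader hanging clear of its hole (hole at crop (283,410), foot at (283,388)). The look-alikes haven't moved. Next I move out past the dock's +x face, go down beside it, and pivot the nose against the dock's upper edge.

```bash
python3 -m crank '[{"tx":0.02,"ty":0,"tz":0,"roll":0},{"tx":0.02,"ty":0,"tz":0,"roll":0},{"tx":0.02,"ty":0,"tz":0,"roll":0},{"tx":0.002,"ty":0,"tz":0,"roll":0},{"tx":0,"ty":0,"tz":0.02,"roll":0},{"tx":0,"ty":0,"tz":0.02,"roll":0},{"tx":0,"ty":0,"tz":0.014,"roll":0},{"tx":0,"ty":0,"tz":0.006,"roll":0},{"tx":0,"ty":0,"tz":0,"roll":0}]' - 15
python3 st.py .520 .223 .145
```

```text
time: 5.75
tcp_pos: [0.5226, 0.2236, 0.1338]
orientation: [-0.009, 0.992, -0.124, 0.001]
ft_force: [-1.5, 0.3, -2.4]
width: 0.472
t 5.75 p [0.5226 0.2236 0.1338] yaw -0.2489 toolz [ 0.0041  0.018  -0.9998] d [-0.0023  0.001  -0.0112] ft [-1.5456  0.2814 -2.3787] w 0.4722 q6 2.17
```

```bash
python3 -m crank '[{"tx":-0.002,"ty":0,"tz":-0.012,"roll":0},{"tx":-0.005,"ty":0,"tz":0,"roll":0},{"tx":-0.005,"ty":0,"tz":0,"roll":0},{"tx":-0.005,"ty":0,"tz":0,"roll":0},{"tx":-0.005,"ty":0,"tz":0,"roll":0}]'
python3 st.py .462 .238 .145
python3 -m crank '[{"tx":-0.005,"ty":0,"tz":0,"roll":0},{"tx":-0.005,"ty":0,"tz":0,"roll":0}]'
python3 st.py .462 .238 .145
```

```text
time: 6.17
tcp_pos: [0.5002, 0.2293, 0.15]
orientation: [-0.01, 0.992, -0.124, 0.003]
ft_force: [3.0, 0.4, -3.1]
width: 0.469
t 6.1667 p [0.5002 0.2293 0.15  ] yaw -0.2492 toolz [ 0.0077  0.0184 -0.9998] d [-0.0392  0.0011  0.0048] ft [ 2.9927  0.3948 -3.1344] w 0.4694 q6 2.19
time: 6.33
tcp_pos: [0.4897, 0.2321, 0.1509]
orientation: [-0.01, 0.992, -0.124, 0.004]
ft_force: [2.8, -1.1, -1.2]
width: 0.471
t 6.3333 p [0.4897 0.2321 0.1509] yaw -0.2491 toolz [ 0.0096  0.0189 -0.9998] d [-0.0283  0.0013  0.0057] ft [ 2.7601 -1.0717 -1.1707] w 0.4712 q6 2.21
```

```bash
python3 -m crank '[{"tx":-0.005,"ty":0,"tz":0,"roll":0},{"tx":-0.005,"ty":0,"tz":0,"roll":0},{"tx":-0.003,"ty":0,"tz":0,"roll":0},{"tx":0,"ty":0,"tz":0,"roll":0}]'
python3 st.py .462 .238 .145
python3 -m crank '[{"tx":0,"ty":0,"tz":-0.02,"roll":0},{"tx":0,"ty":0,"tz":-0.03,"roll":0},{"tx":0,"ty":0,"tz":-0.03,"roll":0},{"tx":0,"ty":0,"tz":-0.02,"roll":0},{"tx":0,"ty":0,"tz":0,"roll":0}]' - 25
python3 st.py .462 .238 .145
python3 - <<'E'
from h import *; from bench import imaging,sensors
np.set_printoptions(precision=4,suppress=True)
s=sensors.get_state(); c=imaging.capture("wrist"); np.savez("pics/w2.npz",**c,R=RT(s),p=s["tcp_pos"])
d=imaging.capture("side"); np.savez("pics/side2.npz",**d)
W=np.zeros((560,800,3),np.uint8); W[:400,:400]=cv2.resize(d["image"][100:233,260:393],(400,400)); W[:250,400:]=cv2.resize(c["image"],(400,250))
W[260:560,400:]=cv2.resize(c["image"][200:350,220:420],(400,300))
cv2.imwrite("pics/c2.png",W[:,:,::-1])
E
```

```text
time: 6.67
tcp_pos: [0.4748, 0.2361, 0.1513]
orientation: [-0.01, 0.992, -0.124, 0.004]
ft_force: [1.4, -0.4, -2.0]
width: 0.473
t 6.6667 p [0.4748 0.2361 0.1513] yaw -0.2485 toolz [ 0.0107  0.0193 -0.9998] d [-0.0129  0.0014  0.0062] ft [ 1.4318 -0.4249 -1.9795] w 0.4728 q6 2.22
time: 7.08
tcp_pos: [0.4713, 0.2342, 0.2528]
orientation: [-0.009, 0.992, -0.123, 0.0]
ft_force: [0.4, 0.7, -1.6]
width: 0.468
t 7.0833 p [0.4713 0.2342 0.2528] yaw -0.2474 toolz [ 0.0029  0.0182 -0.9998] d [-0.0097  0.0005  0.1079] ft [ 0.3869  0.6849 -1.5792] w 0.4680 q6 2.22
```

View pics/c2.png

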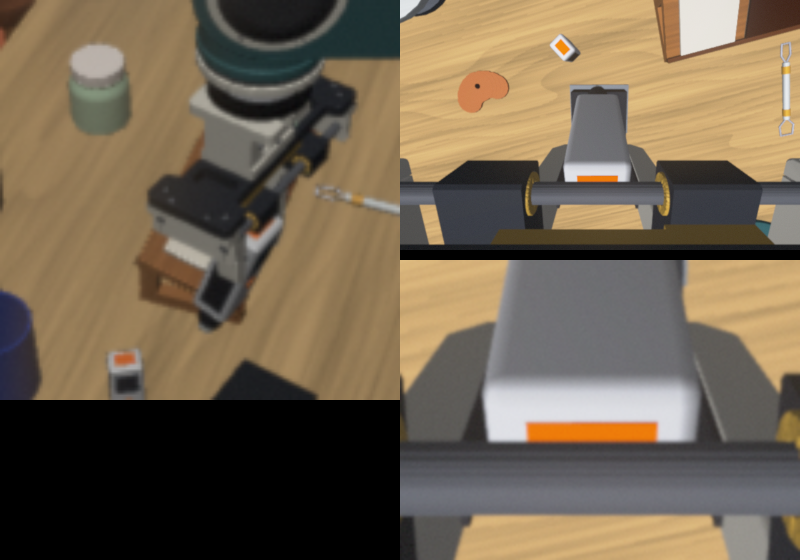

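It pivoted and stayed. In the wrist view the reader's grey +x face spans about px (275–360, 155–250), and in the side view the nose is swung towards +x. I'll measure the tilt with a plane fit to that face.

```bash
cat >> h.py <<'E'
def wcam(c):
    M=np.eye(4);M[:3,:3]=c["R"];M[:3,3]=c["p"]; c["camera_from_world"]=np.linalg.inv(M@c["tool_from_camera"]); return c
def face(c,box):
    u0,v0,u1,v1=box; m=np.zeros(c["range_z"].shape,bool); m[v0:v1,u0:u1]=1; P=cloud(c,m); P=P[abs(P-np.median(P,0)).max(1)<.06]
    return plane(P)
E
python3 - <<'E'
from h import *
np.set_printoptions(precision=4,suppress=True)
c=wcam(load("w2"))
for b in((290,175,350,240),(295,180,345,210),(295,205,345,240)):
    o,n,sd=face(c,b); print("centre",o,"n",n,"sd",sd,"tilt %.4f"%np.arcsin(n[2]),"yaw %.3f"%np.arctan2(n[1],n[0]), "n tool",c["R"].T@n)
    g=c["p"]-c["R"][:,2]*.019; print("dist grasp pt to face",(o-g)@n)
# edges of the face in image: column at intensity jumps
g=cv2.cvtColor(c["image"],cv2.COLOR_RGB2GRAY)
for v in(165,185,205,225,245): print(v,[u for u in range(262,372) if abs(int(g[v,u+1])-int(g[v,u-1]))>25])
E
```

```text
centre [0.4939 0.2268 0.2583] n [ 0.9277 -0.2404  0.2857] sd 0.0003329261904886915 tilt 0.2897 yaw -0.254 n tool [ 0.9578  0.0006 -0.2873]
dist grasp pt to face 0.018873250768108803
centre [0.4969 0.2261 0.2481] n [ 0.9281 -0.2405  0.2843] sd 0.00031167795187031624 tilt 0.2883 yaw -0.254 n tool [ 0.9582  0.0006 -0.2859]
dist grasp pt to face 0.018931516373565396
centre [0.4901 0.2276 0.2713] n [ 0.929  -0.2391  0.2823] sd 0.00034276016967698834 tilt 0.2862 yaw -0.252 n tool [ 0.9589 -0.0009 -0.2839]
dist grasp pt to face 0.018881784370434446
165 [272, 273, 274, 279, 280, 281, 361, 362, 363, 364, 365]
185 [273, 274, 275, 276, 277, 361, 362, 363, 364]
205 [361, 362, 363]
225 [269, 361, 362, 363]
245 [264, 265]
```

The fit is clean (0.3 mm residual) and gives a tilt of 0.288 rad; 0.35 is needed, so I'll push about 8 mm further.

```bash
python3 -m crank '[{"tx":0.018,"ty":0,"tz":0.01,"roll":0},{"tx":0,"ty":0,"tz":0.03,"roll":0},{"tx":0,"ty":0,"tz":0.03,"roll":0},{"tx":0,"ty":0,"tz":0.02,"roll":0},{"tx":0,"ty":0,"tz":0.005,"roll":0},{"tx":0,"ty":0,"tz":0,"roll":0}]' - 15
python3 st.py .462 .238 .1513
```

```text
time: 7.68
tcp_pos: [0.4854, 0.23, 0.1408]
orientation: [-0.006, 0.992, -0.123, -0.006]
ft_force: [0.0, 0.4, -1.4]
width: 0.474
t 7.6833 p [0.4854 0.23   0.1408] yaw -0.2473 toolz [-0.01    0.0138 -0.9999] d [-0.0248 -0.0021 -0.0102] ft [ 0.0244  0.4451 -1.3679] w 0.4737 q6 2.20
```

```bash
python3 -m crank '[{"tx":-0.003,"ty":-0.001,"tz":-0.009,"roll":0},{"tx":-0.005,"ty":-0.001,"tz":0,"roll":0},{"tx":-0.005,"ty":0,"tz":0,"roll":0},{"tx":-0.005,"ty":0,"tz":0,"roll":0},{"tx":-0.002,"ty":0,"tz":0,"roll":0},{"tx":0,"ty":0,"tz":0,"roll":0}]'
python3 st.py .462 .238 .1513
```

```text
time: 8.18
tcp_pos: [0.4656, 0.2378, 0.1549]
orientation: [-0.007, 0.992, -0.123, -0.004]
ft_force: [0.8, 0.1, -1.4]
width: 0.473
t 8.1833 p [0.4656 0.2378 0.1549] yaw -0.2471 toolz [-0.0055  0.015  -0.9999] d [-0.0035  0.0008  0.0037] ft [ 0.8276  0.0631 -1.4039] w 0.4727 q6 2.23
```

```bash
python3 -m crank '[{"tx":0,"ty":0,"tz":-0.03,"roll":0},{"tx":0,"ty":0,"tz":-0.03,"roll":0},{"tx":0,"ty":0,"tz":-0.03,"roll":0},{"tx":0,"ty":0,"tz":-0.02,"roll":0},{"tx":0,"ty":0,"tz":0,"roll":0}]' - 25
cat > meas.py <<'E'
import sys
from h import *; from bench import imaging,sensors
np.set_printoptions(precision=4,suppress=True)
s=sensors.get_state(); c=imaging.capture("wrist"); np.savez(f"pics/{sys.argv[1]}.npz",**c,R=RT(s),p=s["tcp_pos"]); c=wcam(load(sys.argv[1]))
o,n,sd=face(c,(295,175,345,235)); R=c["R"]; nt=R.T@n
print("sd %.4f tilt %.4f yaw %.3f"%(sd,np.arcsin(n[2]),np.arctan2(n[1],n[0])),"n tool",nt)
# reader axis: perpendicular to face normal and to the jaw axis (tool y)
a=np.cross(n,R[:,1]); a/=np.linalg.norm(a); a*=np.sign(a[2]); g=s["tcp_pos"]-R[:,2]*.019
nx=np.array([-np.sin(.35),0,np.cos(.35)])
fo=g-a*.129; print("axis",a,"err to tile normal deg",np.degrees(np.arccos(a@nx)),"face dist",(o-g)@n,"foot(out)",fo)
spot=np.array([.579,-.193,.055]); d=spot-fo; print("spot-foot world",d,"along normal",d@nx,"lateral upslope %.4f y %.4f"%(d@[np.cos(.35),0,np.sin(.35)],d[1]))
print("tcp",s["tcp_pos"],"yaw",yaw(s),"toolz",R[:,2])
for h in (.03,.006,0,-.006): print("foot %.3f off surface: tool delta"%h, R.T@(d+nx*h))
E
python3 meas.py w3
```

```text
time: 8.6
tcp_pos: [0.4641, 0.2363, 0.2698]
orientation: [-0.007, 0.992, -0.123, -0.005]
ft_force: [0.3, -0.5, -0.2]
width: 0.47
sd 0.0003 tilt 0.3266 yaw -0.253 n tool [ 0.9435  0.0023 -0.3315]
axis [-0.3143  0.066   0.947 ] err to tile normal deg 4.146320521556243 face dist 0.019590266873081293 foot(out) [0.5048 0.2275 0.1666]
spot-foot world [ 0.0742 -0.4205 -0.1116] along normal -0.1302952054187505 lateral upslope 0.0314 y -0.4205
tcp [0.4641 0.2363 0.2698] yaw -0.2457409895982136 toolz [-0.0076  0.0155 -0.9999]
foot 0.030 off surface: tool delta [0.1652 0.3934 0.0764]
foot 0.006 off surface: tool delta [0.1734 0.3917 0.0989]
foot 0.000 off surface: tool delta [0.1755 0.3912 0.1045]
foot -0.006 off surface: tool delta [0.1775 0.3908 0.1102]
```

Tilt is now 0.327, about 1.3° short. The tool's own tilt drifts by about ±0.01 when it travels, so I'll travel to the tile first, rolling to yaw 0, and measure there.

```bash
python3 -m crank '[{"tx":0,"ty":0,"tz":0,"roll":-0.12},{"tx":0,"ty":0,"tz":0,"roll":-0.12},{"tx":0.005,"ty":0.02,"tz":0,"roll":0},{"tx":0.005,"ty":0.04,"tz":0,"roll":0},{"tx":0.005,"ty":0.04,"tz":0,"roll":0},{"tx":0.005,"ty":0.04,"tz":0,"roll":0},{"tx":0.005,"ty":0.04,"tz":0,"roll":0},{"tx":0.005,"ty":0.04,"tz":0,"roll":0},{"tx":0.005,"ty":0.04,"tz":0,"roll":0},{"tx":0.005,"ty":0.04,"tz":0,"roll":0},{"tx":0.005,"ty":0.03,"tz":0,"roll":0},{"tx":0,"ty":0,"tz":0,"roll":0}]'
python3 meas.py w4
```

```text
time: 9.65
tcp_pos: [0.5071, -0.1046, 0.2442]
orientation: [-0.008, 1.0, 0.007, -0.013]
ft_force: [0.7, -0.7, -1.5]
width: 0.47
sd 0.0003 tilt 0.3126 yaw 0.007 n tool [ 0.9433  0.0017 -0.3318]
axis [-0.3073 -0.0204  0.9514] err to tile normal deg 2.4501642927628247 face dist 0.019721819551110242 foot(out) [ 0.5472 -0.1023  0.1405]
spot-foot world [ 0.0318 -0.0907 -0.0855] along normal -0.09116888960733076 lateral upslope 0.0005 y -0.0907
tcp [ 0.5071 -0.1046  0.2442] yaw 0.014234474708798723 toolz [-0.0258  0.0167 -0.9995]
foot 0.030 off surface: tool delta [0.0216 0.0919 0.0552]
foot 0.006 off surface: tool delta [0.0304 0.0924 0.0775]
foot 0.000 off surface: tool delta [0.0326 0.0926 0.0831]
foot -0.006 off surface: tool delta [0.0348 0.0927 0.0887]
```

Squareness is 2.4° off because the tool itself leaned a little. I'll add the missing tilt at the rack's fixed high rear edge, where it's clear behind, then come straight to the spot.

```bash
python3 -m crank '[{"tx":0.03,"ty":0.01,"tz":0,"roll":0},{"tx":0.03,"ty":0.01,"tz":0,"roll":0},{"tx":0.03,"ty":0.01,"tz":0,"roll":0},{"tx":0.022,"ty":0.01,"tz":0,"roll":0},{"tx":0,"ty":0,"tz":0,"roll":0}]'
python3 meas.py w5
python3 - <<'E'
from h import *
c=wcam(load("w5")); t=load("top0")
# rack rear edge from top view: wood mask column at y~-.15
import numpy as np
for n,cam in(("top",t),):
    for u in(425,440,455):
        col=[(v,depth(cam,u,v).round(4).tolist()) for v in range(172,190,2)]; print(u,col)
E
```

```text
time: 10.12
tcp_pos: [0.6217, -0.1385, 0.2354]
orientation: [-0.01, 1.0, 0.007, -0.015]
ft_force: [1.0, -0.4, -1.7]
width: 0.476
sd 0.0003 tilt 0.3082 yaw 0.007 n tool [ 0.9435  0.0002 -0.3313]
axis [-0.3031 -0.0241  0.9527] err to tile normal deg 2.7743831541624573 face dist 0.019709917270667288 foot(out) [ 0.6613 -0.1358  0.1315]
spot-foot world [-0.0823 -0.0572 -0.0765] along normal -0.04361258174533584 lateral upslope -0.1036 y -0.0572
tcp [ 0.6217 -0.1385  0.2354] yaw 0.014882142753054415 toolz [-0.0297  0.0203 -0.9994]
foot 0.030 off surface: tool delta [-0.092   0.0569  0.0499]
foot 0.006 off surface: tool delta [-0.0831  0.0575  0.0721]
foot 0.000 off surface: tool delta [-0.0809  0.0576  0.0777]
foot -0.006 off surface: tool delta [-0.0787  0.0578  0.0833]
425 [(172, [0.6591, -0.1435, -0.004]), (174, [0.6531, -0.1421, 0.0022]), (176, [0.6482, -0.1421, 0.0013]), (178, [0.6433, -0.142, 0.001]), (180, [0.6297, -0.1292, 0.062]), (182, [0.6245, -0.1283, 0.0657]), (184, [0.6203, -0.1291, 0.0616]), (186, [0.6156, -0.129, 0.0612]), (188, [0.6112, -0.1293, 0.059])]
440 [(172, [0.6583, -0.18, -0.0008]), (174, [0.6533, -0.1798, -0.0007]), (176, [0.6483, -0.1798, -0.001]), (178, [0.6428, -0.1787, 0.0026]), (180, [0.629, -0.1637, 0.0653]), (182, [0.6247, -0.1643, 0.0623]), (184, [0.6199, -0.1641, 0.0625]), (186, [0.6152, -0.1639, 0.0627]), (188, [0.6099, -0.1626, 0.0674])]
455 [(172, [0.6576, -0.2164, 0.0022]), (174, [0.6537, -0.2182, -0.0053]), (176, [0.6479, -0.2166, 0.0003]), (178, [0.6345, -0.201, 0.058]), (180, [0.6291, -0.1995, 0.0628]), (182, [0.6247, -0.1999, 0.0607]), (184, [0.6205, -0.2009, 0.0564]), (186, [0.6152, -0.1997, 0.0603]), (188, [0.6097, -0.1978, 0.067])]
```

```bash
python3 -m crank '[{"tx":0.003,"ty":0,"tz":0.025,"roll":0},{"tx":0,"ty":0,"tz":0.025,"roll":0},{"tx":0,"ty":0,"tz":0.02,"roll":0},{"tx":0,"ty":0,"tz":0.006,"roll":0},{"tx":0,"ty":0,"tz":0,"roll":0}]' - 15
python3 st.py .6027 -.1385 .150
```

```text
time: 10.58
tcp_pos: [0.6188, -0.1298, 0.1551]
orientation: [-0.011, 1.0, 0.01, -0.016]
ft_force: [-1.4, 0.6, -0.4]
width: 0.471
t 10.5833 p [ 0.6188 -0.1298  0.1551] yaw 0.0194 toolz [-0.0323  0.0224 -0.9992] d [-0.0161  0.0085  0.0055] ft [-1.4406  0.6017 -0.4191] w 0.4710 q6 1.30
```

```bash
python3 -m crank '[{"tx":-0.005,"ty":0,"tz":0,"roll":0},{"tx":-0.005,"ty":0,"tz":0,"roll":0},{"tx":-0.005,"ty":0,"tz":0,"roll":0},{"tx":-0.003,"ty":0,"tz":0,"roll":0},{"tx":0,"ty":0,"tz":0,"roll":0}]'
python3 st.py .6006 -.13 .155
python3 meas.py w6
```

```text
time: 11.0
tcp_pos: [0.5993, -0.1288, 0.1606]
orientation: [-0.011, 1.0, 0.01, -0.013]
ft_force: [-0.4, -0.1, -1.5]
width: 0.475
t 11.0 p [ 0.5993 -0.1288  0.1606] yaw 0.0207 toolz [-0.0271  0.0214 -0.9994] d [0.0014 0.0013 0.0055] ft [-0.3596 -0.0515 -1.539 ] w 0.4752 q6 1.29
sd 0.0004 tilt 0.3283 yaw 0.014 n tool [ 0.9377 -0.0012 -0.3476]
axis [-0.322  -0.0273  0.9464] err to tile normal deg 2.0122953960314347 face dist 0.019962561627077463 foot(out) [ 0.6414 -0.1257  0.0575]
spot-foot world [-0.0624 -0.0673 -0.0025] along normal 0.019052101052803375 lateral upslope -0.0594 y -0.0673
tcp [ 0.5993 -0.1288  0.1606] yaw 0.02074305057956118 toolz [-0.0271  0.0214 -0.9994]
foot 0.030 off surface: tool delta [-0.0747  0.0652 -0.0252]
foot 0.006 off surface: tool delta [-0.0659  0.0659 -0.0028]
foot 0.000 off surface: tool delta [-0.0637  0.066   0.0027]
foot -0.006 off surface: tool delta [-0.0615  0.0662  0.0083]
```

```bash
python3 -m crank '[{"tx":-0.003,"ty":0,"tz":0.004,"roll":0},{"tx":-0.003,"ty":0,"tz":0.001,"roll":0},{"tx":0,"ty":0,"tz":0,"roll":0}]'
python3 meas.py w7
```

```text
time: 11.3
tcp_pos: [0.5937, -0.1292, 0.157]
orientation: [-0.011, 1.0, 0.01, -0.012]
ft_force: [0.8, 0.3, -0.1]
width: 0.47
sd 0.0004 tilt 0.3756 yaw 0.011 n tool [ 0.9215  0.0004 -0.3884]
axis [-0.3664 -0.0271  0.93  ] err to tile normal deg 2.124477485713003 face dist 0.020599390220176216 foot(out) [ 0.6415 -0.1261  0.056 ]
spot-foot world [-0.0625 -0.0669 -0.001 ] along normal 0.020473111770485265 lateral upslope -0.0590 y -0.0669
tcp [ 0.5937 -0.1292  0.157 ] yaw 0.020317957623180956 toolz [-0.0237  0.0208 -0.9995]
foot 0.030 off surface: tool delta [-0.0747  0.0648 -0.0268]
foot 0.006 off surface: tool delta [-0.066   0.0655 -0.0045]
foot 0.000 off surface: tool delta [-0.0638  0.0656  0.0011]
foot -0.006 off surface: tool delta [-0.0616  0.0658  0.0067]
```

```bash
python3 -m crank '[{"tx":0.003,"ty":0,"tz":-0.02,"roll":0},{"tx":0,"ty":0,"tz":-0.025,"roll":0},{"tx":-0.01,"ty":0.02,"tz":-0.015,"roll":0.01},{"tx":-0.02,"ty":0.02,"tz":0,"roll":0.01},{"tx":-0.02,"ty":0.013,"tz":0,"roll":0},{"tx":-0.02,"ty":0.01,"tz":0,"roll":0},{"tx":0,"ty":0,"tz":0,"roll":0}]' - 25
python3 meas.py w8
```

```text
time: 11.93
tcp_pos: [0.5255, -0.1955, 0.2175]
orientation: [-0.011, 1.0, 0.001, -0.016]
ft_force: [0.2, 0.8, -1.7]
width: 0.47
sd 0.0004 tilt 0.3661 yaw -0.007 n tool [ 0.9217 -0.0002 -0.3879]
axis [-0.3581 -0.0208  0.9335] err to tile normal deg 1.5122076840745025 face dist 0.020589089608674612 foot(out) [ 0.5723 -0.1933  0.1161]
spot-foot world [ 0.0067  0.0003 -0.0611] along normal -0.05970960125275081 lateral upslope -0.0146 y 0.0003
tcp [ 0.5255 -0.1955  0.2175] yaw 0.0016913931775904855 toolz [-0.0322  0.0218 -0.9992]
foot 0.030 off surface: tool delta [-0.0025  0.0004  0.033 ]
foot 0.006 off surface: tool delta [0.0065 0.0009 0.0553]
foot 0.000 off surface: tool delta [0.0087 0.0011 0.0608]
foot -0.006 off surface: tool delta [0.0109 0.0012 0.0664]
```

Tilt is now 0.366 (rack 0.35, plus a 1.2° sideways lean). The face distance suggests the axis sits a few mm off the grasp point, so I'll approach to about 20 mm and check the foot against the ring by eye.

```bash
python3 -m crank '[{"tx":-0.002,"ty":0,"tz":0.02,"roll":0},{"tx":0,"ty":0,"tz":0.014,"roll":0},{"tx":0,"ty":0,"tz":0,"roll":0}]'
python3 meas.py w9
python3 - <<'E'
from h import *; from bench import imaging
c=load("w9")["image"]; d=imaging.capture("side"); np.savez("pics/side9.npz",**d); t=imaging.capture("top"); np.savez("pics/top9.npz",**t)
W=np.zeros((600,800,3),np.uint8); W[:300,:400]=cv2.resize(d["image"][85:175,290:410],(400,300),interpolation=2); W[:300,400:]=cv2.resize(t["image"][165:240,400:500],(400,300),interpolation=2); W[300:,:400]=cv2.resize(c[90:240,215:415],(400,300),interpolation=2); W[300:550,400:]=cv2.resize(c,(400,250))
cv2.imwrite("pics/c9.png",W[:,:,::-1])
E
```

```text
time: 12.23
tcp_pos: [0.5243, -0.194, 0.1827]
orientation: [-0.011, 1.0, 0.0, -0.015]
ft_force: [-0.0, -0.4, -2.4]
width: 0.477
sd 0.0004 tilt 0.3679 yaw -0.010 n tool [ 0.9215  0.0014 -0.3883]
axis [-0.3597 -0.0208  0.9328] err to tile normal deg 1.578036561943109 face dist 0.020570846915835994 foot(out) [ 0.5713 -0.1917  0.0813]
spot-foot world [ 0.0077 -0.0013 -0.0263] along normal -0.027379559319307054 lateral upslope -0.0018 y -0.0013
tcp [ 0.5243 -0.194   0.1827] yaw 0.0009567248287581399 toolz [-0.0308  0.0222 -0.9993]
foot 0.030 off surface: tool delta [-0.0026  0.0012 -0.0018]
foot 0.006 off surface: tool delta [0.0063 0.0017 0.0205]
foot 0.000 off surface: tool delta [0.0085 0.0019 0.026 ]
foot -0.006 off surface: tool delta [0.0108 0.002  0.0316]
```

View pics/c9.png

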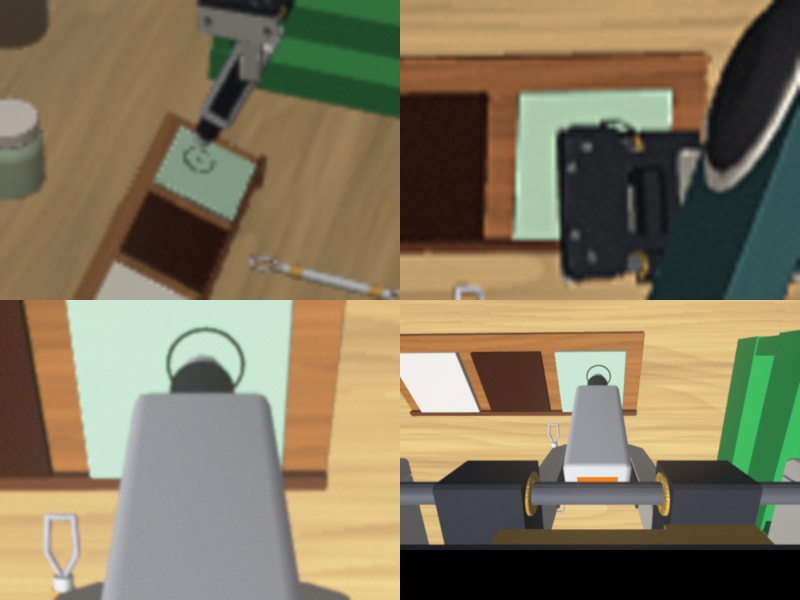

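Wrist: the ring centre is at full px about (317.5,122), and the face's lower edge is at v≈137.5 between u≈282 and 351. Side: the foot is at about (350.9,127.3) and the ring at (349.7,132.4). I'll compute the foot from the face's lower edge and cross-check it in the side view.

```bash
cat > foot.py <<'E'
import sys
from h import *
np.set_printoptions(precision=4,suppress=True)
def run(name,side=None):
    c=wcam(load(name)); o,n,sd=face(c,(295,175,345,235)); R=c["R"]
    a=np.cross(n,R[:,1]); a/=np.linalg.norm(a); a*=np.sign(a[2])
    g=cv2.GaussianBlur(cv2.cvtColor(c["image"],cv2.COLOR_RGB2GRAY),(3,3),0).astype(float)
    D=c["range_z"]
    # lower edge of face: last row (going up) whose points still lie on the face plane, per column
    P=[]
    for u in list(range(290,305))+list(range(331,345)):
        for v in range(200,80,-1):
            p=depth(c,u,v)
            if abs((p-o)@n)>.004: break
        P.append(onplane(c,u,v+.5,o,n))
    P=np.array(P); h=np.median((P-o)@a)       # along-axis coordinate of the lower edge
    # centre across y from side edges of face (mid height rows)
    Y=[]
    for v in(150,155,160,165):
        us=[u for u in range(240,400) if abs((depth(c,u,v)-o)@n)<.003]; Y.append(onplane(c,(min(us)+max(us))/2,v,o,n)); w=np.linalg.norm(onplane(c,min(us)-.5,v,o,n)-onplane(c,max(us)+.5,v,o,n))
    yv=np.cross(a,n); yc=np.mean([(p-o)@yv for p in Y])
    org=o+a*h+yv*yc-n*.017
    gp=c["p"]-R[:,2]*.019; print("width",w,"grasp above origin",(gp-org)@a,"grasp off-axis n",(gp-org)@n,"y",(gp-org)@yv)
    foot=org-a*.042
    # ring seen by wrist on the tile plane
    print("axis",a,"tilt %.4f"%np.arcsin(n[2]),"foot",foot)
    return c,foot,a,R
c,foot,a,R=run(sys.argv[1])
nx=np.array([-np.sin(.35),0,np.cos(.35)]); ux=np.array([np.cos(.35),0,np.sin(.35)])
tile0=np.array([.579,-.193,.055])
for u,v in [tuple(map(float,q.split(","))) for q in sys.argv[3:]]: print("ring by wrist",onplane(c,u,v,tile0,nx))
s=load(sys.argv[2]); print("foot in side px",proj(s,foot),"spot in side px",proj(s,tile0))
d=tile0-foot; print("normal gap",-d@nx,"upslope %.4f y %.4f"%(d@ux,d[1]))
for k in(.006,0,-.006): print(k,"tool delta",R.T@(d+nx*k))
E
python3 foot.py w9 side9 317.5,122
python3 - <<'E'
from h import *
c=load("w9"); g=cv2.cvtColor(c["image"],cv2.COLOR_RGB2GRAY)
v,u=np.nonzero(g[95:133,290:345]<130); print(np.c_[u+290,v+95][(v+95)<118].min(0),np.c_[u+290,v+95][(v+95)<118].max(0))
s=load("side9"); print(s["image"][120:136,343:358].mean(2).round().astype(int))
E
```

```text
width 0.0412568330651286 grasp above origin 0.0855737465069861 grasp off-axis n -0.003570846915835923 y -0.0007091424808671936
axis [-0.3597 -0.0208  0.9328] tilt 0.3679 foot [ 0.5741 -0.1911  0.084 ]
ring by wrist [ 0.5783 -0.1922  0.0548]
foot in side px (np.float64(350.66884635493864), np.float64(126.43535730170036)) spot in side px (np.float64(349.13761748702166), np.float64(132.4109970498513))
normal gap 0.02888397110592669 upslope -0.0053 y -0.0019
0.006 tool delta [0.0036 0.0024 0.0232]
0 tool delta [0.0058 0.0026 0.0287]
-0.006 tool delta [0.008  0.0027 0.0343]
[299 104] [335 117]
[[ 77  88 105 114 117 116 107  65  75  99 102 103  95  61  43]
 [ 74  77  82  90 105 109  86  37  32  49  76 101 103 100  85]
 [ 79  93  83  79  83  84  51  27  21  22  32  51  88 103 101]
 [ 94 140 113  97  81  67  31  21  23  21  18  21  36  63  94]
 [110 136 137 141 102  78  40  24  20  18  17  16  36  78 100]
 [144 138 138 138 132 119  76  33  22  16  15  20  50  95 102]
 [136 138 137 136 134 120 107  64  35  25  27  37  65  90 100]
 [138 137 137 136 135 125 114 100  74  57  73  76  79  79  81]
 [137 136 137 135 131 130 121 100  89  95 126 119 101  88  82]
 [137 135 133 125 105 116 130 110 112 130 136 136 130 120 103]
 [137 132 107 104 130 134 133 112 102 130 135 136 137 135 132]
 [136 130  96 128 137 135 131 134 131 121 134 135 137 138 136]
 [137 131  94 127 136 132 103 130 136 134 133 133 137 137 137]
 [136 132  94  94 130 133 114 118 134 133 113 115 134 136 137]
 [137 136 127  98 109 130 134 135 137 132 107 116 135 136 137]
 [137 137 136 127  99 107 130 131 130 124  97 131 136 137 136]]
```

```bash
sed -i 's/tile0=.*/tile0=np.array([.5785,-.1924,.0549])/' foot.py; sed -i 's/spot=np.array(.*\]); d=/spot=np.array([.5785,-.1924,.0549]); d=/' meas.py
python3 -m crank '[{"tx":0.002,"ty":0.001,"tz":0.012,"roll":0},{"tx":0.001,"ty":0.001,"tz":0.008,"roll":0},{"tx":0,"ty":0,"tz":0,"roll":0}]'
python3 meas.py w10 | head -2; python3 foot.py w10 side9
```

```text
time: 12.63
tcp_pos: [0.5291, -0.1958, 0.1654]
orientation: [-0.01, 1.0, 0.001, -0.013]
ft_force: [0.3, -0.9, -1.1]
width: 0.471
sd 0.0004 tilt 0.3725 yaw -0.006 n tool [ 0.9216  0.0002 -0.3881]
axis [-0.364  -0.0193  0.9312] err to tile normal deg 1.7056397333231998 face dist 0.020564396997037254 foot(out) [ 0.5765 -0.1937  0.0643]
width 0.04071392082017929 grasp above origin 0.08561888303292264 grasp off-axis n -0.003564396997037278 y -0.0006904439580863935
axis [-0.364  -0.0193  0.9312] tilt 0.3725 foot [ 0.5793 -0.1931  0.0669]
foot in side px (np.float64(349.1750206850937), np.float64(129.68224381047952)) spot in side px (np.float64(349.2233658849667), np.float64(132.5695358906073))
normal gap 0.010991679712944678 upslope -0.0049 y 0.0007
0.006 tool delta [-0.0027 -0.0005  0.0065]
0 tool delta [-0.0005 -0.0004  0.012 ]
-0.006 tool delta [ 0.0017 -0.0003  0.0176]
```

```bash
python3 -m crank '[{"tx":-0.001,"ty":0,"tz":0.006,"roll":0},{"tx":-0.0005,"ty":0,"tz":0.003,"roll":0},{"tx":0,"ty":0,"tz":0,"roll":0}]'
python3 meas.py w11 | head -2; python3 foot.py w11 side9; python3 st.py 0 0 0
```

```text
time: 12.93
tcp_pos: [0.5275, -0.1957, 0.1566]
orientation: [-0.01, 1.0, 0.001, -0.013]
ft_force: [0.1, -0.4, 0.0]
width: 0.474
sd 0.0004 tilt 0.3733 yaw -0.005 n tool [ 0.9215 -0.0006 -0.3883]
axis [-0.3647 -0.0192  0.9309] err to tile normal deg 1.7356644383725561 face dist 0.020583235136138047 foot(out) [ 0.575  -0.1936  0.0555]
width 0.040702515058248234 grasp above origin 0.08554030475810061 grasp off-axis n -0.0035832351361381014 y -0.0006747566052788127
axis [-0.3647 -0.0192  0.9309] tilt 0.3733 foot [ 0.5778 -0.1929  0.0581]
foot in side px (np.float64(349.4843919094825), np.float64(131.7837594136813)) spot in side px (np.float64(349.2233658849667), np.float64(132.5695358906073))
normal gap 0.003273258298735161 upslope -0.0005 y 0.0005
0.006 tool delta [-0.0015 -0.0006 -0.0023]
0 tool delta [ 0.0007 -0.0005  0.0032]
-0.006 tool delta [ 0.0029 -0.0003  0.0088]
t 12.9833 p [ 0.5276 -0.1957  0.1568] yaw 0.0022 toolz [-0.0253  0.0199 -0.9995] d [-0.523  -0.1934  0.174 ] ft [-0.1415  0.9223  0.7244] w 0.4719 q6 1.16
```

```bash
cat > ftavg.py <<'E'
from h import *; from bench import sensors,imaging
np.set_printoptions(precision=3,suppress=True)
F=[];P=[]
for i in range(6):
    imaging.capture("side"); s=sensors.get_state(); F.append(s["ft_force"]); P.append(s["tcp_pos"])
F=np.array(F); nx=np.array([-np.sin(.35),0,np.cos(.35)]); print("ft mean",F.mean(0),"sd",F.std(0),"tcp",np.mean(P,0).round(4)," less weight, normal: %.2f"%((F.mean(0)+[0,0,1.57])@nx))
E
python3 ftavg.py
python3 -m crank '[{"tx":0.001,"ty":0,"tz":0.003,"roll":0},{"tx":0,"ty":0,"tz":0,"roll":0}]'
python3 ftavg.py; python3 meas.py w12|head -2; python3 foot.py w12 side9
python3 - <<'E'
from h import *; from bench import imaging
c=load("w12")["image"]; d=imaging.capture("side"); np.savez("pics/side12.npz",**d)
W=np.zeros((400,800,3),np.uint8); W[:,:400]=cv2.resize(d["image"][100:150,325:375],(400,400),interpolation=2); W[:,400:]=cv2.resize(c[90:170,275:355],(400,400),interpolation=2)
cv2.imwrite("pics/c12.png",W[:,:,::-1])
E
```

```text
ft mean [-0.903 -0.066 -0.387] sd [0.647 0.453 0.462] tcp [ 0.528 -0.196  0.157]  less weight, normal: 1.42
time: 13.45
tcp_pos: [0.5288, -0.1957, 0.1544]
orientation: [-0.01, 1.0, 0.001, -0.012]
ft_force: [-1.2, 0.6, 1.5]
width: 0.473
ft mean [-0.802  0.666  0.456] sd [0.32  0.581 0.4  ] tcp [ 0.529 -0.196  0.155]  less weight, normal: 2.18
sd 0.0004 tilt 0.3747 yaw -0.006 n tool [ 0.9214  0.0004 -0.3887]
axis [-0.3661 -0.0187  0.9304] err to tile normal deg 1.782273742241095 face dist 0.02055078902776689 foot(out) [ 0.5764 -0.1937  0.0537]
width 0.04070514111705773 grasp above origin 0.0855507575072032 grasp off-axis n -0.0035507890277668877 y -0.0006956179468601254
axis [-0.3661 -0.0187  0.9304] tilt 0.3747 foot [ 0.5792 -0.1931  0.0564]
foot in side px (np.float64(349.11648959199994), np.float64(132.07312129943108)) spot in side px (np.float64(349.2233658849667), np.float64(132.5695358906073))
normal gap 0.0011927851701645845 upslope -0.0011 y 0.0007
0.006 tool delta [-0.0028 -0.0008 -0.004 ]
0 tool delta [-0.0006 -0.0006  0.0015]
-0.006 tool delta [ 0.0016 -0.0005  0.0071]
```

View pics/c12.png

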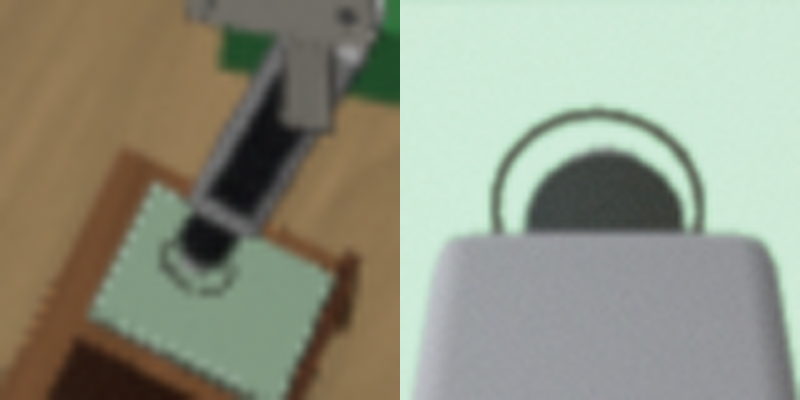

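Side: the foot rests inside the ring, on its upper half in that view. Wrist: the nose spans 527–683 against the ring's 492–703, so it is about 1 mm towards −y. I'll check the up-slope offset by projecting the nose rim and the ring.

```bash
cat >> foot.py <<'E'
org=foot+a*.042
def circ(ctr,ax,r):
    e=np.cross(ax,[0,1,0]); e/=np.linalg.norm(e); q=np.cross(ax,e); return np.array([proj(c,ctr+r*(np.cos(t)*e+np.sin(t)*q)) for t in np.linspace(0,6.28,90)])
for nm,k in(("nose rim",circ(org-a*.030,a,.012)),("nose rim L+1.4",circ(org-a*.0314,a,.012)),("foot rim on tile",circ(tile0-d*0+0*a,nx,.009)),("ring",circ(tile0,nx,.0165))):
    print(nm,"u %.1f..%.1f v top %.1f"%(k[:,0].min(),k[:,0].max(),k[:,1].min()))
E
python3 foot.py w12 side12 | tail -4
python3 - <<'E'
from h import *
g=cv2.cvtColor(load("w12")["image"],cv2.COLOR_RGB2GRAY); print(g[108:140,316]); print(g[126,290:342]); 
s=load("side12")["image"]; print(s[124:140,344:356].mean(2).round().astype(int))
E
```

```text
nose rim u 298.9..331.9 v top 122.9
nose rim L+1.4 u 299.0..331.8 v top 122.0
foot rim on tile u 302.7..326.4 v top 120.1
ring u 292.8..336.3 v top 110.5
[224 223 219 194 125 131 192 219 223 223 211 172 114  76  68  67  64  67
  65  64  68  67  64  65  65  66  68  76 110 147 152 151]
[225 224 217 183 120 135 204 221 224 224 223 217 184 128  87  72  69  70
  69  67  67  68  68  66  63  67  65  62  64  63  64  64  63  63  64  62
  62  77 128 192 216 219 195 128 113 177 214 223 225 224 222 224]
[[137 136 142 103  91 109  89  53  32  23  17  20]
 [138 138 139 129 105 105 105  98  71  41  25  22]
 [138 137 137 134 119  82 100 103 101  82  57  40]
 [137 138 136 125  69  36  49  75 101 100  99  85]
 [138 137 132 100  43  23  23  31  48  76 102 103]
 [136 132 123  68  28  21  21  19  21  32  63 104]
 [133 108  94  76  33  24  20  19  17  29  74 129]
 [131  97 122  96  50  27  20  19  20  52 108 134]
 [130  95 125 120  94  52  36  30  43  85 128 136]
 [130  94  94 124 128  99  75  77  88 103 115 135]
 [136 128  98 108 129 124 113 130 128 106 116 136]
 [137 137 128  98 107 131 129 131 124  96 132 137]
 [138 138 136 131 116 122 101 102 104 130 137 138]
 [137 138 137 137 135 135 132 134 133 137 138 137]
 [138 138 137 137 136 138 138 138 138 138 138 138]
 [137 138 139 138 139 138 138 137 138 138 138 137]]
```

```bash
cat > rel.py <<'E'
import sys
from h import *
# relative centring in the wrist image: name ringtop_v ringtop_u rim_v rim_u
def rel(name,rv,ru,nv,nu):
    c=wcam(load(name)); nx=np.array([-np.sin(.35),0,np.cos(.35)]); ux=np.array([np.cos(.35),0,np.sin(.35)])
    T=np.array([.5785,-.1924,.0549]); r=onplane(c,ru,rv,T,nx)
    for h in(.006,.008,.010,.012):
        q=onplane(c,nu,nv,T+nx*h,nx); print("rim height",h,"nose axis minus spot: upslope %.4f y %.4f"%((q-r)@ux-.012+.0165,(q-r)[1]))
rel(sys.argv[1],*map(float,sys.argv[2:]))
E
python3 rel.py w12 111.7 314.5 119.4 316; python3 st.py 0 0 0
```

```text
rim height 0.006 nose axis minus spot: upslope 0.0011 y -0.0012
rim height 0.008 nose axis minus spot: upslope 0.0020 y -0.0012
rim height 0.01 nose axis minus spot: upslope 0.0028 y -0.0013
rim height 0.012 nose axis minus spot: upslope 0.0037 y -0.0013
t 13.85 p [ 0.5287 -0.1957  0.1548] yaw 0.0021 toolz [-0.0244  0.0194 -0.9995] d [-0.5243 -0.1936  0.1714] ft [-2.1788  0.5388  1.4038] w 0.4689 q6 1.16
```

Centring in the wrist image puts the foot about 2.5 mm up-slope and 1.2 mm to −y of the dot. I'll lift off, shift, and take a free-hanging force baseline.

```bash
python3 -m crank '[{"tx":-0.002,"ty":0,"tz":-0.006,"roll":0},{"tx":-0.0024,"ty":-0.0012,"tz":0,"roll":0},{"tx":0,"ty":0,"tz":0,"roll":0}]'
python3 ftavg.py; python3 st.py .5263 -.1945 .1539
```

```text
time: 14.1
tcp_pos: [0.5242, -0.1946, 0.1613]
orientation: [-0.01, 1.0, 0.001, -0.012]
ft_force: [0.2, 0.5, -1.8]
width: 0.472
ft mean [-0.194  0.02  -1.196] sd [0.485 0.341 0.516] tcp [ 0.524 -0.195  0.161]  less weight, normal: 0.42
t 14.4 p [ 0.5245 -0.1947  0.161 ] yaw 0.0022 toolz [-0.0246  0.0195 -0.9995] d [ 0.002  -0.0001  0.007 ] ft [-0.2342 -0.4016 -0.4093] w 0.4729 q6 1.16
```

```bash
python3 -m crank '[{"tx":0.0015,"ty":0,"tz":0.005,"roll":0},{"tx":0.0007,"ty":0,"tz":0.003,"roll":0},{"tx":0,"ty":0,"tz":0,"roll":0}]'
python3 ftavg.py; python3 meas.py w13 | head -2; python3 foot.py w13 side12 | tail -5; python3 st.py .5275 -.1945 .150
python3 - <<'E'
from h import *
g=cv2.cvtColor(load("w13")["image"],cv2.COLOR_RGB2GRAY); print(g[106:134,314]); print(g[106:134,316]);print(g[124,286:342]);print(g[130,286:342])
cv2.imwrite("pics/c13.png",cv2.resize(load("w13")["image"][90:170,275:355],(600,600),interpolation=2)[:,:,::-1])
E
```

```text
time: 14.65
tcp_pos: [0.5271, -0.1947, 0.1526]
orientation: [-0.01, 1.0, 0.001, -0.012]
ft_force: [-0.5, 0.4, 2.8]
width: 0.472
ft mean [-0.542  0.435  1.439] sd [0.422 0.166 0.53 ] tcp [ 0.527 -0.195  0.153]  less weight, normal: 3.01
sd 0.0004 tilt 0.3750 yaw -0.006 n tool [ 0.9217  0.0001 -0.3879]
axis [-0.3663 -0.0184  0.9303] err to tile normal deg 1.7839863844818127 face dist 0.020592423722904672 foot(out) [ 0.5746 -0.1927  0.0522]
-0.006 tool delta [0.0032 0.0004 0.0055]
nose rim u 299.0..332.0 v top 122.9
nose rim L+1.4 u 299.1..331.9 v top 122.1
foot rim on tile u 303.9..327.8 v top 118.0
ring u 294.0..337.8 v top 108.2
t 15.0 p [ 0.5269 -0.1947  0.1533] yaw 0.0021 toolz [-0.0231  0.019  -0.9996] d [ 0.0006 -0.0002  0.0033] ft [-0.573   0.2369  1.5643] w 0.4711 q6 1.16
[224 222 207 149 107 151 210 223 224 225 224 223 216 182 128  82  69  67
  67  69  67  68  68  66  67  65  66  65]
[225 222 207 153 109 155 211 224 224 223 223 223 216 185 119  74  66  67
  67  64  67  68  69  68  66  64  65  67]
[224 224 224 226 224 225 223 217 185 120 120 187 218 224 224 223 219 204
 162 119  88  74  69  69  71  69  68  69  67  66  67  66  66  69  65  65
  63  67  69  79 116 168 206 219 224 224 223 215 164 112 148 207 222 224
 224 222]
[225 224 224 225 224 225 225 212 146 114 172 213 223 217 175 113  77  69
  71  70  69  71  68  69  70  68  67  68  67  67  66  65  66  66  63  62
  64  63  64  63  64  63  62  63  97 163 213 222 212 147 105 158 211 222
 224 225]
```

View pics/c13.png

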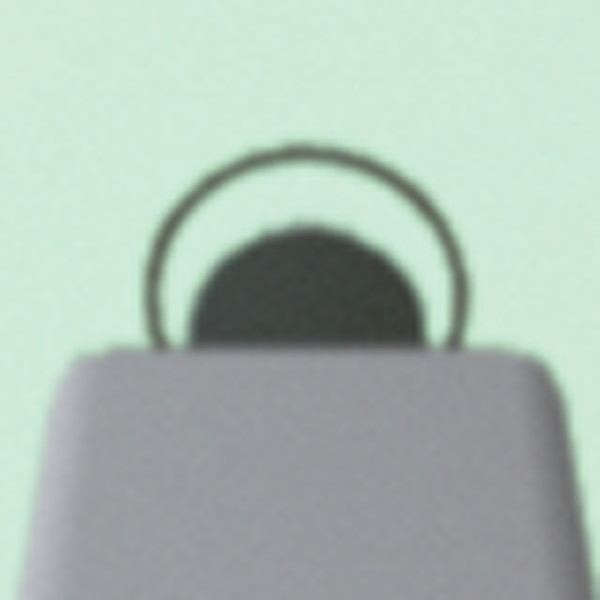

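Ring 146–468 and nose 190–425 (crop px) are now concentric in y. Next I check the up-slope offset.

```bash
python3 rel.py w13 108.9 316 119.7 316
```

```text
rim height 0.006 nose axis minus spot: upslope -0.0012 y -0.0001
rim height 0.008 nose axis minus spot: upslope -0.0004 y -0.0001
rim height 0.01 nose axis minus spot: upslope 0.0005 y -0.0002
rim height 0.012 nose axis minus spot: upslope 0.0014 y -0.0002
```

```bash
python3 -m crank '[{"tx":0.001,"ty":0,"tz":0.003,"roll":0},{"tx":0,"ty":0,"tz":0,"roll":0}]'
python3 ftavg.py; python3 meas.py w14 | head -2; python3 st.py .5275 -.1945 .150
python3 - <<'E'
from h import *
g=cv2.cvtColor(load("w14")["image"],cv2.COLOR_RGB2GRAY); print(g[104:128,316]);print(g[126,286:342])
E
```

```text
time: 15.17
tcp_pos: [0.528, -0.1946, 0.1503]
orientation: [-0.009, 1.0, 0.001, -0.011]
ft_force: [-1.2, 0.7, 3.1]
width: 0.469
ft mean [-1.194  0.733  2.843] sd [0.405 0.258 0.574] tcp [ 0.528 -0.195  0.151]  less weight, normal: 4.55
sd 0.0004 tilt 0.3761 yaw -0.006 n tool [ 0.9215  0.0004 -0.3884]
axis [-0.3673 -0.0183  0.9299] err to tile normal deg 1.8285454537105852 face dist 0.02057279603464641 foot(out) [ 0.5757 -0.1927  0.0498]
t 15.5167 p [ 0.5279 -0.1947  0.1507] yaw 0.0021 toolz [-0.0228  0.0189 -0.9996] d [-0.0004 -0.0002  0.0008] ft [-0.5715  0.4538  2.2148] w 0.4742 q6 1.17
[225 225 226 225 225 222 200 131 115 175 216 224 225 224 222 205 149  88
  67  67  68  67  66  67]
[225 225 225 224 225 225 224 215 164 106 139 206 222 223 223 215 181 122
  82  72  73  68  69  66  68  69  67  65  68  67  66  66  65  66  64  67
  63  62  64  66  65  75 116 174 214 223 223 218 182 117 126 194 219 224
 224 224]
```

```bash
python3 rel.py w14 110.4 316 120.0 316
python3 - <<'E'
from h import *; from bench import imaging,sensors
d=imaging.capture("side"); t=imaging.capture("top"); s0,t0=load("side0"),load("top0"); s=sensors.get_state()
print("qvel max",abs(s["qvel"]).max(),s["tcp_pos"],s["time"])
D=(abs(d["image"].astype(int)-s0["image"]).max(2)>40).astype(np.uint8)*255; T=(abs(t["image"].astype(int)-t0["image"]).max(2)>40).astype(np.uint8)*255
for n,m in(("side",D),("top",T)):
    k,_,st,ce=cv2.connectedComponentsWithStats(m); print(n,[st[i].tolist() for i in range(1,k) if st[i,4]>12])
W=np.zeros((400,800,3),np.uint8); W[:,:400]=cv2.resize(d["image"][90:160,315:385],(400,400),interpolation=2); W[:250,400:]=cv2.resize(t["image"],(400,250))
cv2.imwrite("pics/c15.png",W[:,:,::-1])
E
```

```text
rim height 0.006 nose axis minus spot: upslope -0.0003 y -0.0001
rim height 0.008 nose axis minus spot: upslope 0.0006 y -0.0001
rim height 0.01 nose axis minus spot: upslope 0.0015 y -0.0002
rim height 0.012 nose axis minus spot: upslope 0.0023 y -0.0002
qvel max 0.002136933790423623 [ 0.52790627 -0.19464332  0.1507506 ] 15.6167
side [[341, 0, 204, 278, 17827], [476, 0, 157, 225, 8305], [600, 54, 40, 9, 230], [615, 62, 25, 12, 176], [599, 65, 37, 56, 290], [609, 122, 16, 12, 46], [512, 169, 52, 30, 258], [483, 198, 8, 6, 13], [336, 204, 19, 39, 370], [474, 231, 40, 31, 487]]
top [[412, 157, 173, 243, 22669], [253, 243, 23, 20, 319], [280, 348, 113, 52, 3775]]
```

View pics/c15.png

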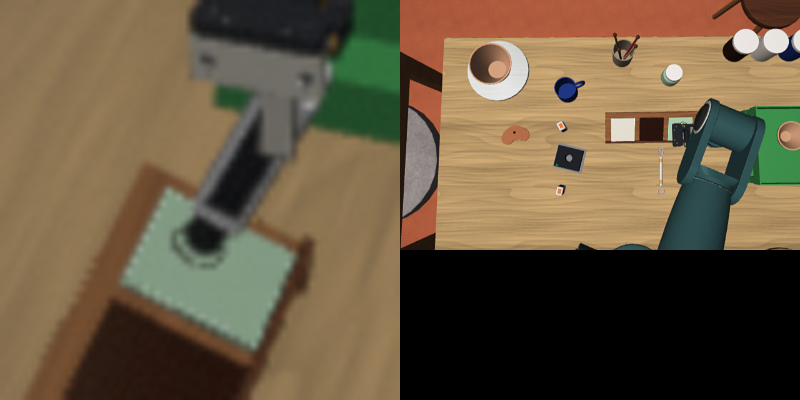

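The final view shows the reader pressed inside the ring. The only image changes are the arm and the reader leaving its dock. Handing in.

```bash
python3 -c "
from bench import close_job; print(close_job())"
```

```text
the job is handed in; nothing more can be done
None
```

The reader was pressed on the ring of the celadon tile, held still, when I handed the job in at 15.6 s. I gripped it at 20 N, never above 25 N, and drew it straight up about 80 mm out of the dock.

The moves allow no tilting of the tool. I turned the reader about 0.37 rad within the finger pads by nudging it against two fixed edges, first the dock's outer top edge and then the rack's rear edge. I then pressed it down along the tile's normal.

Last checks:
- **Foot depth:** spring force was about 4.1 N, which means about 6.3 mm in; the arm's position gives about 5.5 mm. The two differ by under 1 mm, and both are close to half way and well short of the 12 mm stop.
- **Centring:** the wrist image puts the foot within about 0.5 mm of the dot. My first touch was about 2.5 mm up-slope and 1.2 mm to one side, so I lifted off and corrected it. The model-based estimate of the foot's height had disagreed by a few mm, so I trusted the force and the image.
- **Squareness:** this is the weakest check. The reader is about 1.8° off the tile's normal, leaning 0.376 rad against 0.35, plus about 1° sideways.
- **Stillness and surroundings:** the arm was at rest. Before-and-after pictures show changes only from the arm, the reader and the now-empty dock. The arm hid part of the celadon tile and rack from above.

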